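# Load the top baking stone into the pizza oven

### The job

Slide the top baking stone sideways off the stack into the oven's pulled-out carrier, without lifting it or shifting the stones beneath, and press it gently against the sprung stop at the carrier's rear until the stop gives a few millimetres, before the carrier itself moves. Then push the carrier by its upright handle fully home into the oven, slowly enough that the stone stays against the stop, and let go. Leave the bottle, bowl and jar alone.

Things in the scene. Friction and masses are not known exactly. Their poses are not given: they have to be found in the camera images.
- stone_top: Top baking stone of the stack: pale square slab 140 x 140 x 15 mm, about 0.4 to 0.75 kg, too wide to grasp. Origin at the centre of its underside, z up; its x axis points roughly along the slide-in direction (towards the oven). It lies on stone_b; friction alone resists sliding (about 2 to 6 N).
- stone_b: Second stone, same size, right under the top one; origin at the centre of its underside. Must stay in place.
- stone_c: Third stone, same size, origin at the centre of its underside. Must stay in place.
- stone_d: Lowest stone, same size, lying on a fixed 12 mm high wooden board; origin at the centre of its underside. Must stay in place.
- carrier_front (a point): Middle of the carrier's front edge, on top of its floor (55 mm above the table, 2 mm below the top of stone_b, 15 to 24 mm beyond the stack); moves with the carrier. x: slide-in direction (from the stack into the oven), z up, y left of x. Floor 164 wide, 215 long; channel 149 mm wide (middle at y = 0) between rails 8 mm high, flared to about 160 at the front.
- stop: Stop at the carrier's rear. Origin: foot of its fixed bracket (18 mm high), 212 mm beyond carrier_front; same axes. Before it a sprung bar 100 mm wide, 14 mm high, on a slide: its front face lies 40 to 64 mm before the origin, set differently each time, not measured: find it by feel. It yields at most 9 mm, 2 N per mm: 3 N shows the stone seated, over 12 N is too much. It may push the stone back a little.
- carrier (a joint): Slide of the carrier into the open-topped oven base: 0 = pulled out, as it starts, 0.085 m = fully home against a hard end stop, positive along carrier_front's x. It is stiff: it stays put until pushed with about 20 N plus some damping (30 N per m/s).
- handle (a point): Centre of the top of the carrier's handle: upright black round post, 16 mm diameter, 45 mm high, its foot level with the carrier's floor, on an ear beside the channel: at x -22, y +105 mm from carrier_front. Moves with the carrier. The oven's side walls, 90 mm high, begin 115 mm beyond carrier_front when the carrier is out, 30 mm when home.
- bottle: Bystander: green bottle, 60 mm diameter, 200 mm high; origin at the centre of its foot.
- bowl: Bystander: white bowl, 120 mm diameter, 50 mm high; origin at the centre of its foot.
- jar: Bystander: jar, 60 mm diameter, 90 mm high; origin at the centre of its foot.
Not all that is in view belongs to the job. Leave any green or red look-alike of the stone_top alone.

How it is judged:
By the outcome, as a careful person would: the job done as asked, in the order asked, and still so for the second after the job is handed in, with the robot touching nothing.
It also fails if it takes over 64 s, if anything falls off the work surface, if the arm or the gripper's body presses on something with over 40 N, if the wrist force passes 120 N, or if a joint passes its speed limit or range.

### The arm

A 6-joint arm with a two-finger parallel gripper is mounted at the origin on the work surface. World frame = base frame: x ahead of the robot, y to its left, z up, the work surface at z = 0. Lengths are in m, angles in rad, forces in N, time in s.
With the tool pointing down it reaches from about 0.35 to 0.975 m from the base axis. Payload 7.1 kg.
Tool frame: the origin (TCP) lies midway between the tips of the shut fingers; the grasp point (between the pads) lies 19 mm behind it; z points along the fingers, x is the direction in which the jaws open and shut, and the axes are right-handed (so a half turn about z gives the same grasp; the last joint's range is limited). The gripper opens to 88 mm and grips with 3 to 60 N. Pads are 20 mm wide; open, the fingers measure 115 mm over their backs; the gripper's body (75 mm by 178 mm) begins 61 mm behind the grasp point.
Start: joints at [-1.194, 0.423, 1.63, -0, 1.089, -0.019], TCP at [0.241, -0.577, 0.223] pointing down, gripper open.
Joint ranges: [-3, 3], [-0.9, 2.11], [0.09, 2.58], [-1.31, 4.45], [0.11, 2.69], [-2.54, 2.54]. Speed limits (rad/s): [2.39, 2.39, 3.01, 3.14, 3.14, 3.14].

### API

Orientations are given as a unit quaternion [w, x, y, z].
In Python, from station import move_pose, movel, movej, command_gripper, wait, inverse_kinematics, read_camera, camera_info, MotionError, job_done, get_time, get_joint_pos, get_qvel, get_effort, get_tcp_pos, get_ee_rot, get_ft_force, get_ft_torque, get_grip_width gives the robot as it stands. Calls block until the motion is done:
- move_pose(position, orientation): joint-space move of the TCP to a pose.
- movel(position, frame=None, v=0.15, until_force=None): straight line of the TCP; frame=None keeps the orientation; v is the mean speed in m/s. With until_force (N) it stops when the force on the tool has changed by that much, and returns True; else False.
- movej(angles): joint-space move.
- command_gripper(opening): opening from 0.0 (shut) to 1.0 (fully open); the grip force is fixed at half the most; returns when the fingers have stopped.
- wait(seconds).
- inverse_kinematics(position, orientation): joint angles nearest the present ones, or None.
- read_camera(name): name is "scene" or "side" or "wrist"; returns the picture (480x640x3 uint8, red, green, blue); there is no depth.
- camera_info(name): a dict with "intrinsics" (3x3 intrinsics, pixels), "T" (4x4, takes a point from camera to world coordinates); the wrist camera has in their place "tool_from_camera" (4x4, takes a point from camera to tool coordinates, whose origin is the TCP and whose axes are the tool frame's). Camera axes: x right, y up, looking along -z (the intrinsics and any distortion apply to the point x, -y, -z); pixel columns grow to the right and rows downward; lengths in m; the calibration is good to about 2 mm. A picture is of the moment at which its call begins: read the wrist's pose just before it. camera_info takes no time and is no camera call.
A pose or a line that the arm cannot do raises MotionError and nothing moves.
- job_done(): hands the job in, once; it reports no verdict.
Readings, each from a call of its own:
- get_time(): time.
- get_joint_pos(): joint angles.
- get_qvel(): joint speeds.
- get_effort(): joint torques, N m.
- get_tcp_pos(): TCP position.
- get_ee_rot(): TCP orientation.
- get_ft_force(): force on the tool from outside, world axes, zero at the start.
- get_ft_torque(): the same for the moment, N m.
- get_grip_width(): opening from 0.0 (shut) to 1.0 (fully open).
Only numpy, scipy, OpenCV 4.12 (cv2) and the standard library are available. Lean on these libraries where they do the work, as an engineer would, in place of code of your own. Each camera call takes 0.05 s, during which the arm holds its last target.

## Working session

There is one attempt and no reset: what is moved stays moved. The work goes in short steps, each a Python script; the robot and the scene stay as the last script left them, time stands still between calls to the robot, and variables do not carry over. Pictures are saved under pics/ and viewed, and the job is handed in when it is done.

```bash
mkdir -p pics; ls
python3 - <<'E'
from station import *
import cv2
for n in ("scene","side","wrist"):
    p=get_tcp_pos(); 
    im=read_camera(n); cv2.imwrite(f"pics/{n}0.png",im[:,:,::-1]); print(n,camera_info(n))
print(get_time(),p,get_ee_rot(),get_ft_force())
E
```

```text
pics
scene {'intrinsics': array([[484.84465188,   0.        , 320.44950229],
       [  0.        , 484.84465188, 237.02516365],
       [  0.        ,   0.        ,   1.        ]]), 'T': array([[ 0.87167969, -0.29644139,  0.3902525 ,  1.04461874],
       [ 0.48957512,  0.56272461, -0.66607599, -0.63992393],
       [-0.02215219,  0.77166283,  0.63564594,  0.88207445],
       [ 0.        ,  0.        ,  0.        ,  1.        ]])}
side {'intrinsics': array([[468.10192552,   0.        , 316.51500461],
       [  0.        , 468.10192552, 235.35873038],
       [  0.        ,   0.        ,   1.        ]]), 'T': array([[-0.85719329,  0.34939542, -0.37834178,  0.21250695],
       [-0.51480554, -0.56142842,  0.6478992 ,  0.81646669],
       [ 0.01396118,  0.7501473 ,  0.66112338,  0.74045651],
       [ 0.        ,  0.        ,  0.        ,  1.        ]])}
wrist {'intrinsics': array([[361.1392594 ,   0.        , 318.66826677],
       [  0.        , 361.1392594 , 237.63207708],
       [  0.        ,   0.        ,   1.        ]]), 'tool_from_camera': array([[ 9.99999219e-01,  2.13412471e-04,  1.23152809e-03,
         5.44432424e-04],
       [ 5.12161355e-04, -9.68760648e-01, -2.47997065e-01,
        -6.64911636e-02],
       [ 1.14013028e-03,  2.47997502e-01, -9.68760001e-01,
        -1.62213289e-01],
       [ 0.00000000e+00,  0.00000000e+00,  0.00000000e+00,
         1.00000000e+00]])}
0.15 [ 0.24080884 -0.57620388  0.22196162] [-3.56606079e-04  8.32320817e-01 -5.54293858e-01 -4.99011290e-04] [-0.09940095  0.03752154  0.45398693]
```

View pics/scene0.png

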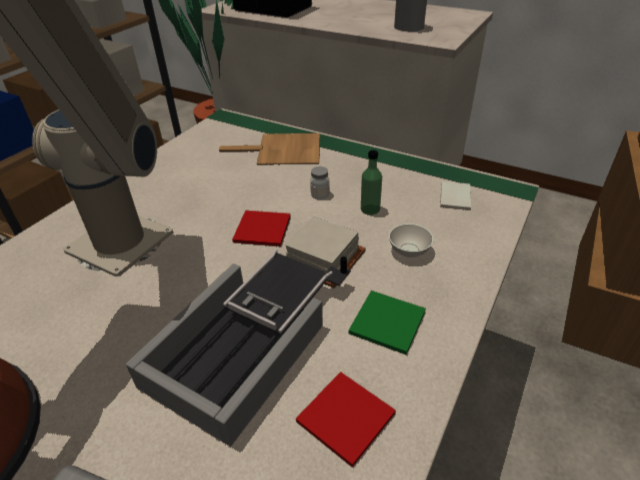

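View pics/side0.png

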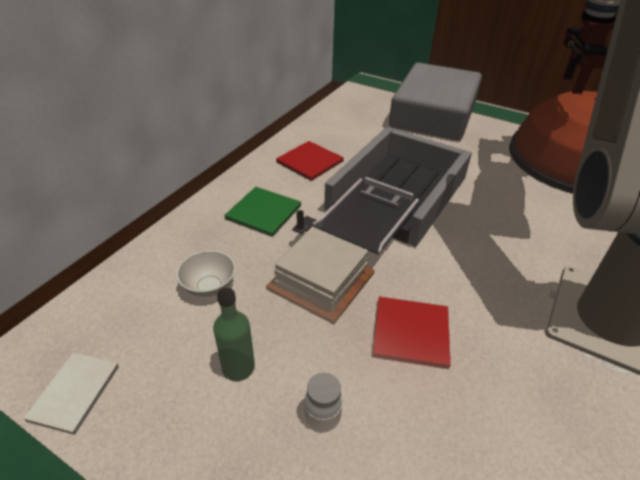

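Candidates for stone_top: the pale slab on the stack (scene 325,240), a pale flat card (456,194), red slabs (262,227) and (346,415), and a green slab (388,320). By the description it is the one on the stack next to the carrier. Next I take close crops.

```bash
cat > h.py <<'E'
from station import *
import cv2, numpy as np
def ray(n,u,v,T=None):
    ci=camera_info(n); K=ci["intrinsics"]; T=ci["T"] if T is None else T
    d=np.array([(u-K[0,2])/K[0,0],-(v-K[1,2])/K[1,1],-1.])
    return T[:3,3],T[:3,:3]@d
def onz(n,u,v,z,T=None):
    o,d=ray(n,u,v,T); return o+d*(z-o[2])/d[2]
def proj(n,P,T=None):
    ci=camera_info(n); K=ci["intrinsics"]; T=ci["T"] if T is None else T
    c=T[:3,:3].T@(np.asarray(P)-T[:3,3]); return np.array([K[0,2]+K[0,0]*c[0]/-c[2],K[1,2]-K[1,1]*c[1]/-c[2]])
def wristT(p,q):
    from scipy.spatial.transform import Rotation as R
    T=np.eye(4);T[:3,:3]=R.from_quat([q[1],q[2],q[3],q[0]]).as_matrix();T[:3,3]=p
    return T@camera_info("wrist")["tool_from_camera"]
def crop(src,x0,y0,w,h,s,out):
    im=cv2.imread(src)[y0:y0+h,x0:x0+w]; cv2.imwrite(out,cv2.resize(im,None,fx=s,fy=s,interpolation=cv2.INTER_CUBIC))
E
python3 -c "
from h import *
crop('pics/scene0.png',220,210,160,120,5,'pics/scene0c.png')
crop('pics/side0.png',250,170,180,150,4,'pics/side0c.png')"
```

```text
(no output)
```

View pics/scene0c.png

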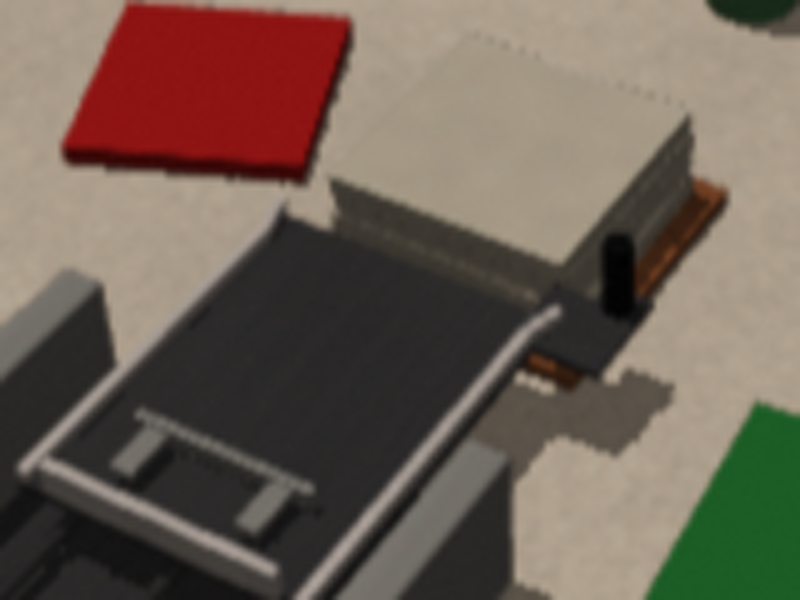

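View pics/side0c.png

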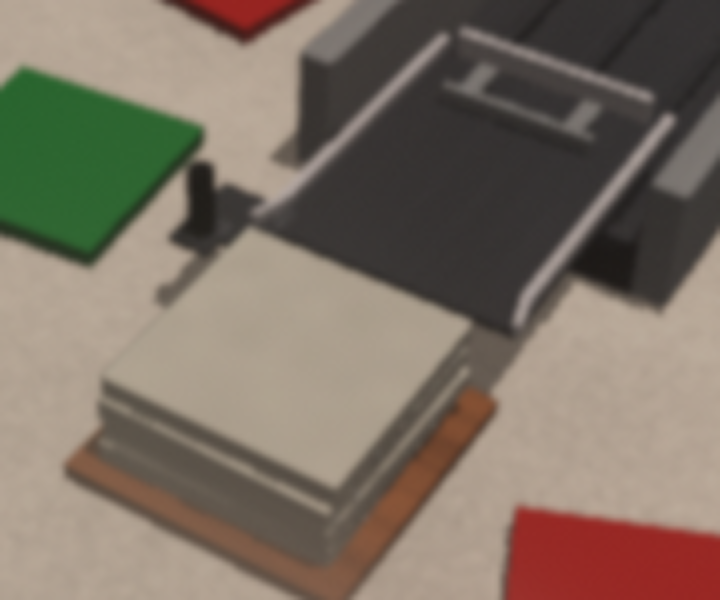

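Run:
```python
from h import *
S=lambda x,y:((x+.5)/5-.5+220,(y+.5)/5-.5+210)
D=lambda x,y:((x+.5)/4-.5+250,(y+.5)/4-.5+170)
f=lambda n,F,pts,z:[print(n,z,p,onz(n,*F(*p),z)[:2].round(4)) for p in pts]
f("scene",S,[(473,35),(690,115),(567,265),(332,180)],.072)
f("side",D,[(255,230),(472,328),(332,490),(103,380)],.072)
f("scene",S,[(618,238)],.1); f("side",D,[(200,166)],.1)
f("scene",S,[(45,460),(275,572)],.073); f("side",D,[(462,30),(652,98)],.073)
f("scene",S,[(285,207),(558,308),(22,468)],.063); f("side",D,[(255,212),(517,322),(445,38),(670,118)],.063)
```

```text
scene 0.072 (473, 35) [0.4883 0.2785]
scene 0.072 (690, 115) [0.6254 0.2709]
scene 0.072 (567, 265) [0.6233 0.1368]
scene 0.072 (332, 180) [0.4856 0.1372]
side 0.072 (255, 230) [0.615  0.1415]
side 0.072 (472, 328) [0.4783 0.1491]
side 0.072 (332, 490) [0.4851 0.285 ]
side 0.072 (103, 380) [0.6195 0.2816]
scene 0.1 (618, 238) [0.6505 0.1385]
side 0.1 (200, 166) [0.652  0.1394]
scene 0.073 (45, 460) [ 0.4761 -0.0907]
scene 0.073 (275, 572) [ 0.605  -0.0962]
side 0.073 (462, 30) [ 0.6047 -0.0924]
side 0.073 (652, 98) [ 0.4753 -0.0887]
scene 0.063 (285, 207) [0.4695 0.1163]
scene 0.063 (558, 308) [0.6294 0.116 ]
scene 0.063 (22, 468) [ 0.4628 -0.0929]
side 0.063 (255, 212) [0.6286 0.119 ]
side 0.063 (517, 322) [0.4636 0.1233]
side 0.063 (445, 38) [ 0.6157 -0.0922]
side 0.063 (670, 118) [ 0.4622 -0.089 ]
```

Run:
```python
from h import *
for nm,a,b in [("bottle",(371,210),(237,374)),("bowl",(411,253),(207,290)),("jar",(320,195),(323,412)),("redL",(262,227),(412,332)),("greybox",(70,470),(436,105))]:
    print(nm,onz("scene",*a,0)[:2].round(3),onz("side",*b,0)[:2].round(3))
p=[.55,.19,.36]; q=[0,1,0,0]
print(inverse_kinematics(p,q))
movel([.241,-.577,.36],v=.2)
move_pose(p,q)
wait(.3)
tp,tq=get_tcp_pos(),get_ee_rot(); im=read_camera("wrist"); cv2.imwrite("pics/w1.png",im[:,:,::-1])
np.save("w1T.npy",wristT(tp,tq)); print(get_time(),tp,tq,get_ft_force(),get_joint_pos())
```

```text
bottle [0.576 0.47 ] [0.564 0.487]
bowl [0.756 0.34 ] [0.742 0.362]
jar [0.398 0.468] [0.397 0.469]
redL [0.328 0.245] [0.332 0.236]
greybox [ 0.426 -0.513] [ 0.636 -0.728]
[ 3.12167787e-01  2.31697955e-01  1.57969080e+00 -4.44089210e-16
  1.33020390e+00  3.12167787e-01]
4.2417 [0.55010728 0.1897407  0.35999918] [ 7.60393464e-07  9.99999973e-01 -2.32821344e-04  5.86261213e-06] [-0.77483873  0.30854653  0.26177626] [3.11800311e-01 2.31719467e-01 1.57966542e+00 3.45707709e-05
 1.33018251e+00 3.12191332e-01]
```

View pics/w1.png

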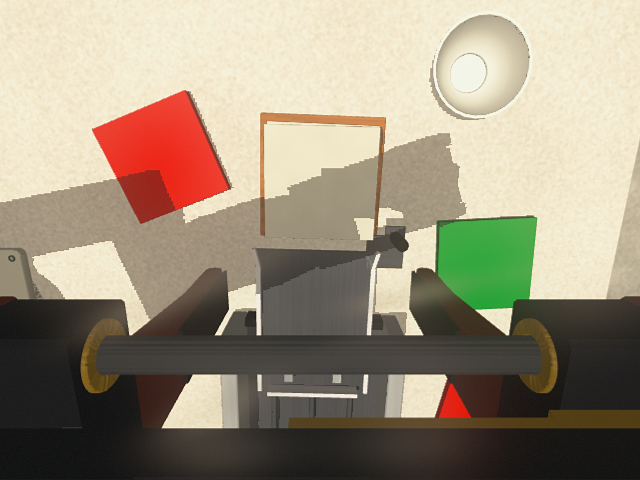

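The stack appears at about (322,180) in the wrist view, with the carrier below it, the handle top at (399,241) and the rails at x≈260–377.

```bash
python3 -c "
from h import *
crop('pics/w1.png',245,105,175,145,4,'pics/w1a.png')
crop('pics/w1.png',240,225,180,115,4,'pics/w1b.png')"
```

```text
(no output)
```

View pics/w1a.png

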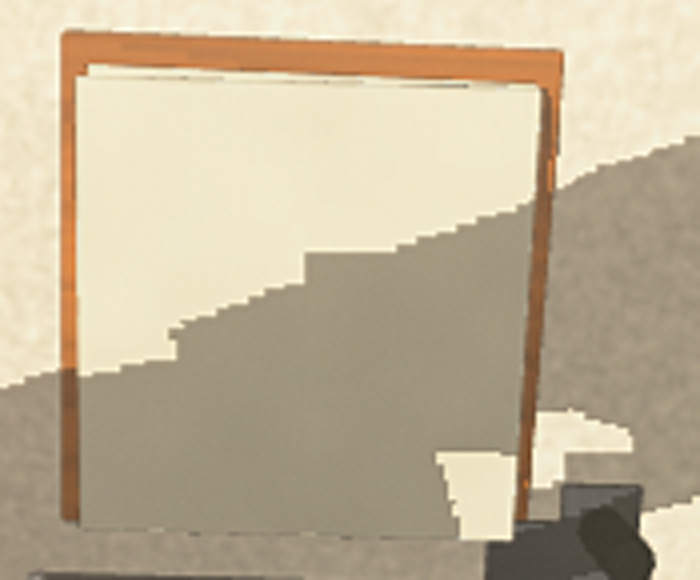

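View pics/w1b.png

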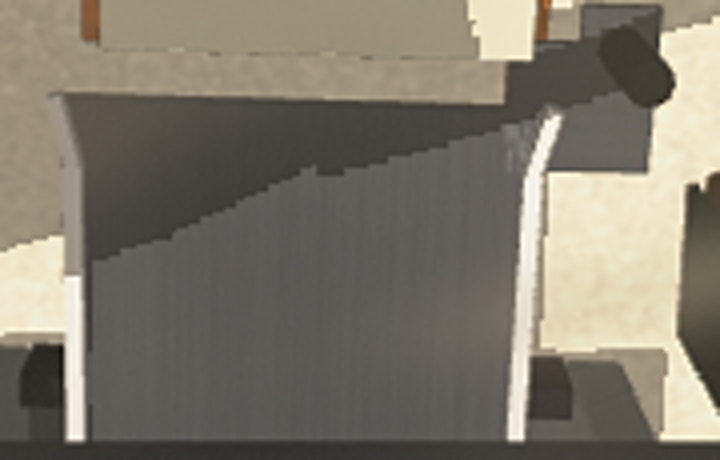

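Run:
```python
from h import *
T=np.load("w1T.npy")
A=lambda x,y:((x+.5)/4-.5+245,(y+.5)/4-.5+105)
B=lambda x,y:((x+.5)/4-.5+240,(y+.5)/4-.5+225)
c=np.array([onz("wrist",*A(*p),.072,T)[:2] for p in [(77,78),(541,88),(515,540),(80,527)]]); print(c.round(4),c.mean(0))
print("sides",np.linalg.norm(c-np.roll(c,-1,0),axis=1))
# yaw
f=(c[2]+c[3])/2-(c[0]+c[1])/2; l=(c[1]+c[2])/2-(c[0]+c[3])/2
print("stone xdir",f/np.linalg.norm(f),"left",l/np.linalg.norm(l))
for n,p,z in [("frontL",(60,95),.055),("frontR",(503,105),.055),("railL",(84,180),.063),("railL",(85,438),.063),("railR",(526,180),.063),("railR",(508,438),.063),("handle",(652,88),.1)]:
    print(n,onz("wrist",*B(*p),z,T)[:2].round(4))
for p in [(267.5,392),(357,397)]: print("bracket top",onz("wrist",*p,.073,T)[:2].round(4))
```

```text
[[0.484  0.2811]
 [0.6223 0.2782]
 [0.6196 0.1389]
 [0.4797 0.1433]] [0.55143052 0.21035836]
sides [0.13831348 0.13932889 0.14000811 0.13792432]
stone xdir [-0.02530264 -0.99967984] left [ 0.99964418 -0.02667416]
frontL [0.463  0.1224]
frontR [0.6121 0.1188]
railL [0.4712 0.095 ]
railL [ 0.4676 -0.0009]
railR [0.6195 0.0949]
railR [ 0.6166 -0.001 ]
handle [0.6511 0.1373]
bracket top [ 0.4752 -0.0876]
bracket top [ 0.6044 -0.0961]
```

```bash
cat >> h.py <<'E'
xd=np.array([-.034,-1.]);xd/=np.linalg.norm(xd); yd=np.array([-xd[1],xd[0]])
from scipy.spatial.transform import Rotation as R
_m=np.column_stack([[*yd,0],[*xd,0],[0,0,-1]]); _q=R.from_matrix(_m).as_quat(); Q=[_q[3],_q[0],_q[1],_q[2]]
def axis(y): return np.array([.54373+.034*(y-.047),y])
def F():
    f=get_ft_force(); return np.round([f[:2]@xd,f[:2]@yd,f[2]],2)
E
python3 - <<'E'
from h import *
print(Q)
s=np.array([.5538,.3075])
move_pose([*s,.16],Q); movel([*s,.062],v=.12); wait(.2)
print(get_time(),get_tcp_pos(),F(),get_grip_width())
r=movel([*(s+xd*.022),.062],v=.02,until_force=1.5)
print(r,get_tcp_pos(),F(),get_time())
im=read_camera("scene");cv2.imwrite("pics/s1.png",im[:,:,::-1]);crop('pics/s1.png',240,150,160,120,5,'pics/s1c.png')
E
```

```text
[np.float64(0.0), np.float64(0.9998556147373822), np.float64(-0.016992635997154542), np.float64(0.0)]
6.3333 [0.55430622 0.30776175 0.06286367] [ 0.23 -0.64 -0.32] 0.9973215396698938
True [0.55309013 0.29104431 0.06162972] [0.79 0.31 0.77] 7.1167
```

View pics/s1c.png

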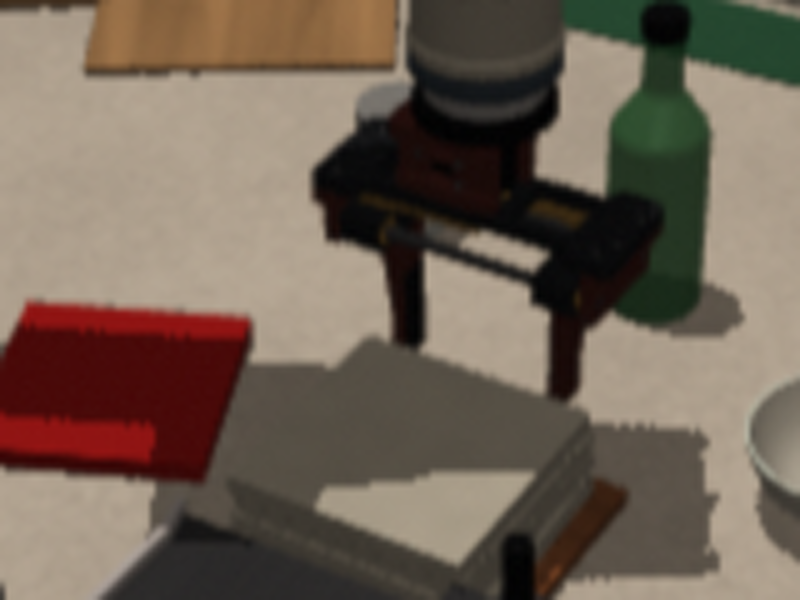

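```bash
cat >> h.py <<'E'
def Fa(n=10,dt=.01):
    a=[]
    for _ in range(n): a.append(F()); wait(dt)
    return np.mean(a,0).round(2)
E
python3 - <<'E'
from h import *
p0=np.array([.5531,.291])
for d,l in [(.015,-.0007),(.03,-.0014),(.045,-.0021),(.065,-.0021)]:
    t=p0+xd*d+yd*l
    r=movel([*t,.062],v=.03,until_force=12)
    print(d,r,get_tcp_pos().round(4),F(),Fa(),round(get_time(),2))
im=read_camera("scene");cv2.imwrite("pics/s2.png",im[:,:,::-1]);crop('pics/s2.png',220,180,160,120,5,'pics/s2c.png')
im=read_camera("side");cv2.imwrite("pics/d2.png",im[:,:,::-1]);crop('pics/d2.png',250,170,180,150,4,'pics/d2c.png')
E
```

```text
0.015 False [0.5519 0.2757 0.0621] [0.71 0.79 0.58] [-0.13  0.06 -0.02] 7.92
0.03 False [0.5505 0.2605 0.062 ] [ 0.1  -0.59  0.38] [ 0.23  0.11 -0.03] 8.65
0.045 False [0.5494 0.2456 0.062 ] [-0.31  0.26 -0.41] [ 0.01 -0.37 -0.05] 9.38
0.065 False [0.5486 0.2257 0.0619] [ 0.51 -0.12 -0.86] [-0.19 -0.13 -0.17] 10.28
```

View pics/s2c.png

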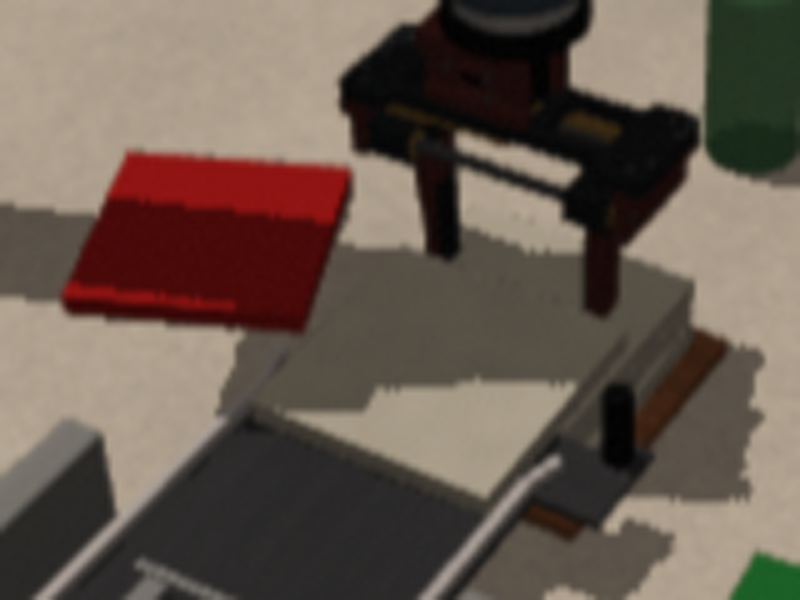

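View pics/d2c.png

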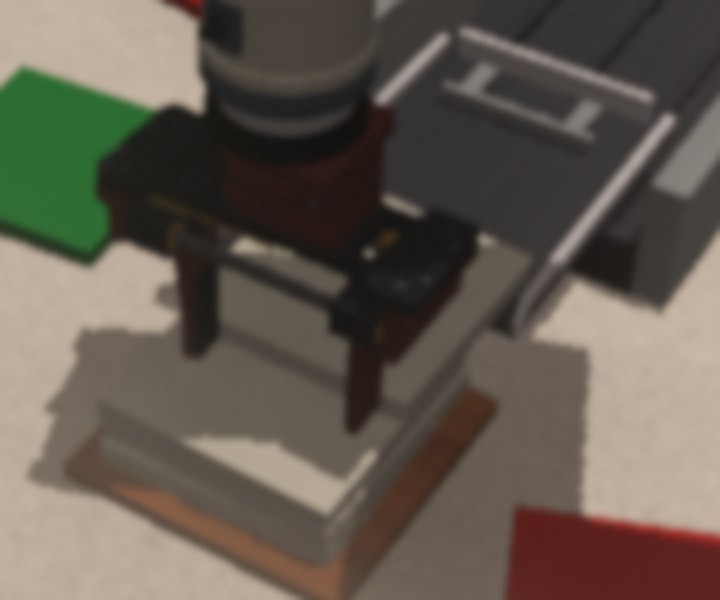

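Run:
```python
from h import *
p0=np.array([.5531,.291]); base=p0+yd*-.0021
thr=3.; d=.065
movel([*(base+xd*.105),.062],v=.04,until_force=12); print(get_tcp_pos().round(4),Fa())
goal=.155
while True:
    r=movel([*(base+xd*goal),.062],v=.025,until_force=thr)
    p=get_tcp_pos(); print(thr,r,p.round(4),((p[:2]-base)@xd).round(4),F(),round(get_time(),2))
    if not r or thr>10: break
    thr+=1.
im=read_camera("scene");cv2.imwrite("pics/s3.png",im[:,:,::-1]);crop('pics/s3.png',190,180,160,120,5,'pics/s3c.png')
im=read_camera("side");cv2.imwrite("pics/d3.png",im[:,:,::-1]);crop('pics/d3.png',250,150,180,150,4,'pics/d3c.png')
```

```text
[0.5475 0.186  0.0621] [0.1  0.08 0.1 ]
3.0 True [0.5473 0.1849 0.0617] 0.1062 [-0.4  -0.57  0.57] 12.03
4.0 False [0.5457 0.1362 0.062 ] 0.155 [-1.48 -1.05 -0.79] 14.14
```

View pics/s3c.png

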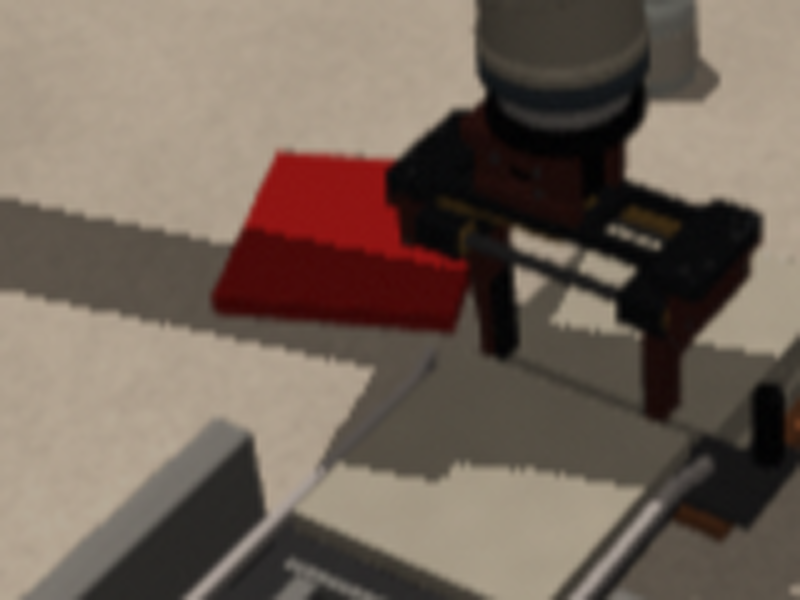

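View pics/d3c.png

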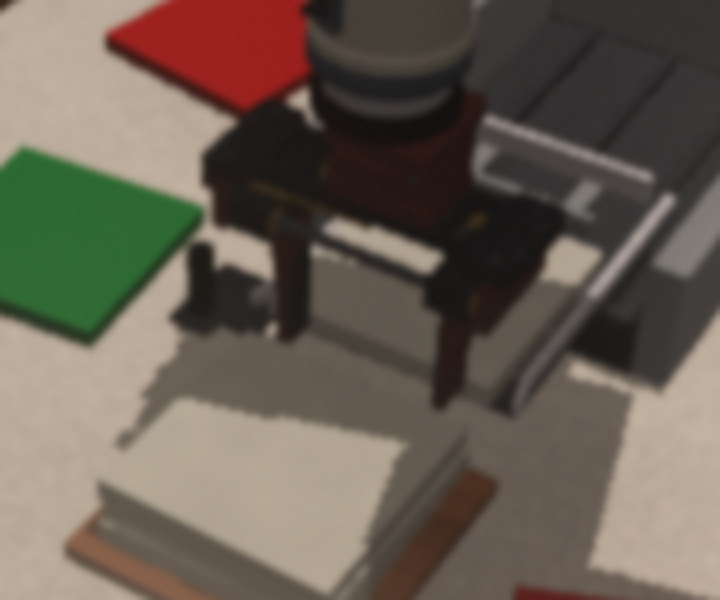

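Run:
```python
from h import *
base=np.array([.5531,.291])+yd*-.0021
r=movel([*(base+xd*.193),.062],v=.02,until_force=5)
p=get_tcp_pos(); print(r,p.round(4),((p[:2]-base)@xd).round(4),F(),Fa(20),round(get_time(),2))
im=read_camera("scene");cv2.imwrite("pics/s4.png",im[:,:,::-1]);crop('pics/s4.png',210,230,100,80,8,'pics/s4c.png')
```

```text
True [0.5448 0.1098 0.0618] 0.1814 [-1.3  -0.04  0.42] [-1.13 -0.08  0.71] 15.66
```

View pics/s4c.png

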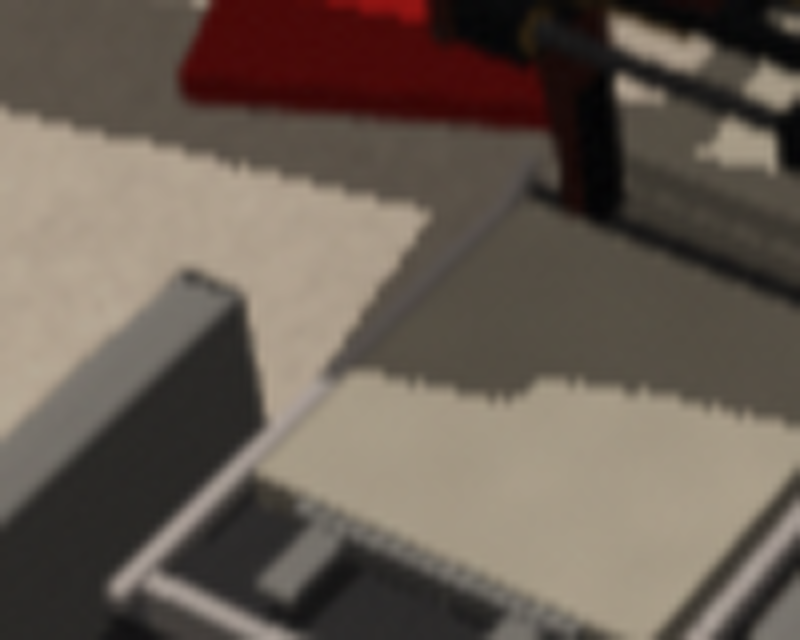

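Run:
```python
from h import *
base=np.array([.5531,.291])+yd*-.0021
for k in range(1,5):
    r=movel([*(base+xd*(.1812+.001*k)),.062],v=.02,until_force=8)
    p=get_tcp_pos(); f=Fa(20); print(r,((p[:2]-base)@xd).round(4),f,round(get_time(),2))
    if r or f[0]<-4.5: break
im=read_camera("scene");cv2.imwrite("pics/s5.png",im[:,:,::-1]);crop('pics/s5.png',210,230,100,80,8,'pics/s5c.png')
```

```text
False 0.1817 [-5.04  0.27 -3.28] 16.12
```

View pics/s5c.png

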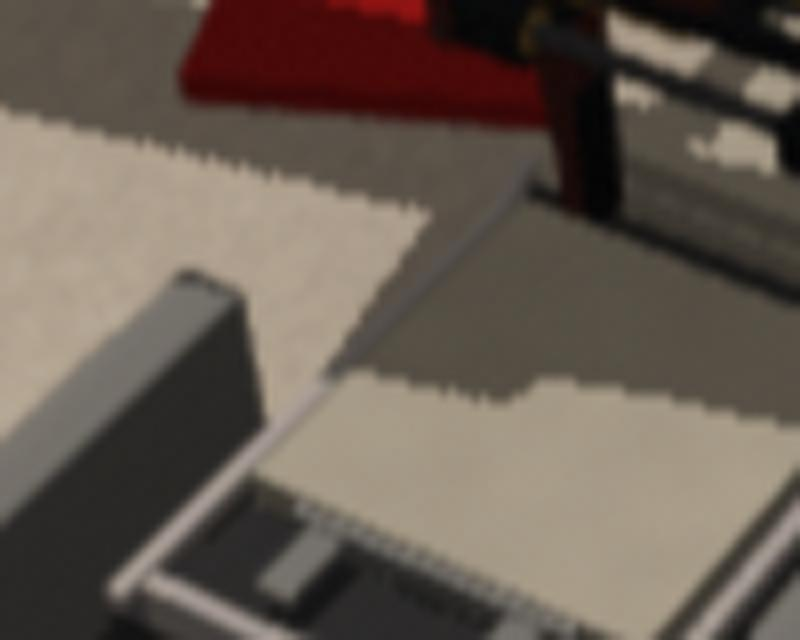

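Run:
```python
from h import *
base=np.array([.5531,.291])+yd*-.0021
for k in range(2,6):
    r=movel([*(base+xd*(.1812+.001*k)),.062],v=.02,until_force=6)
    p=get_tcp_pos(); f=Fa(20); print(r,((p[:2]-base)@xd).round(4),p[2].round(4),f,round(get_time(),2))
    if r or f[0]<-8: break
im=read_camera("scene");cv2.imwrite("pics/s5.png",im[:,:,::-1]);crop('pics/s5.png',210,230,100,80,8,'pics/s5c.png')
```

```text
False 0.1825 0.0617 [-6.31  0.35 -3.25] 16.59
False 0.1832 0.0617 [-8.    0.25 -3.1 ] 17.01
False 0.184 0.0617 [-9.2  -0.05 -3.15] 17.43
```

View pics/s5c.png

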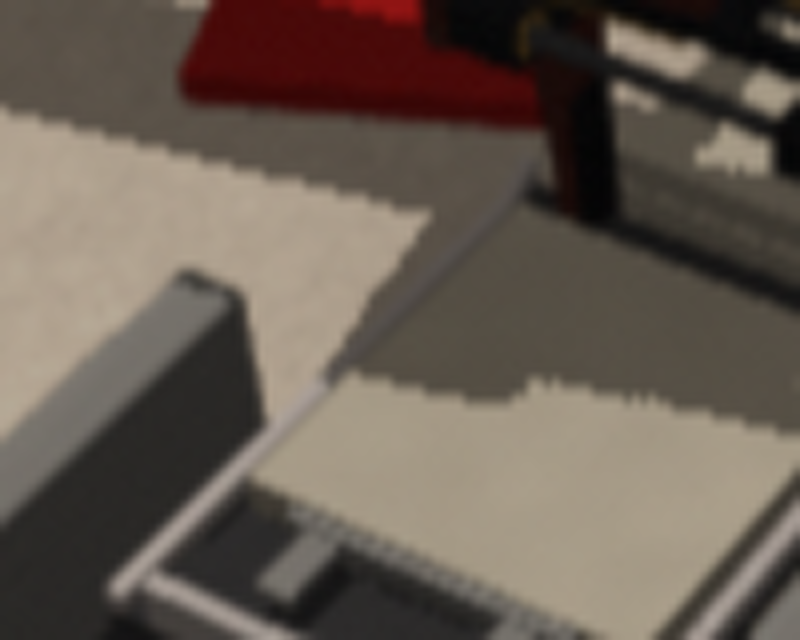

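Run:
```python
from h import *
p=get_tcp_pos()[:2]
movel([*(p-xd*.006),.062],v=.012)
print(Fa())
movel([*(p-xd*.022),.062],v=.06)
movel([*(p-xd*.022),.19],v=.15)
im=read_camera("scene");cv2.imwrite("pics/s6.png",im[:,:,::-1]);crop('pics/s6.png',210,220,160,120,5,'pics/s6c.png')
move_pose([.552,.27,.33],Q)
tp,tq=get_tcp_pos(),get_ee_rot(); im=read_camera("wrist"); cv2.imwrite("pics/w2.png",im[:,:,::-1])
np.save("w2T.npy",wristT(tp,tq));print(get_time(),tp)
```

```text
[-0.15 -0.08 -0.5 ]
20.6333 [0.55125837 0.26911621 0.32819796]
```

View pics/s6c.png

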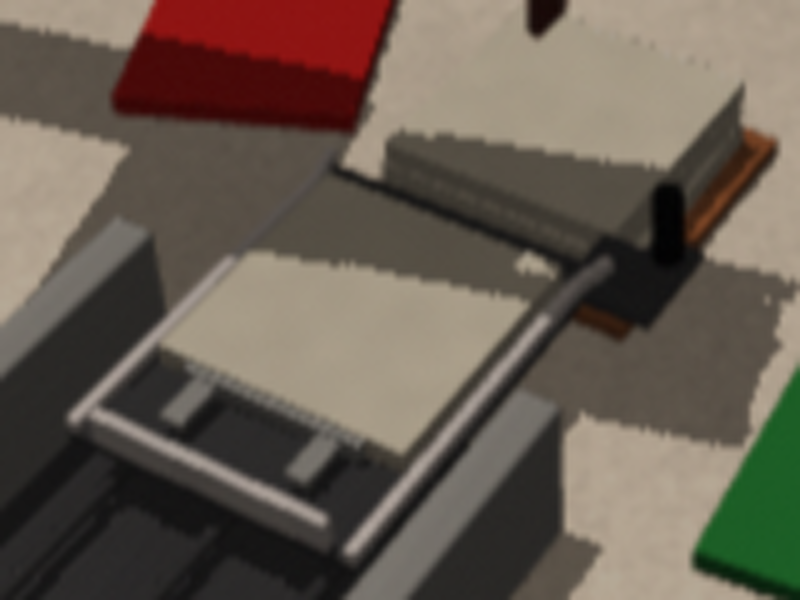

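View pics/w2.png

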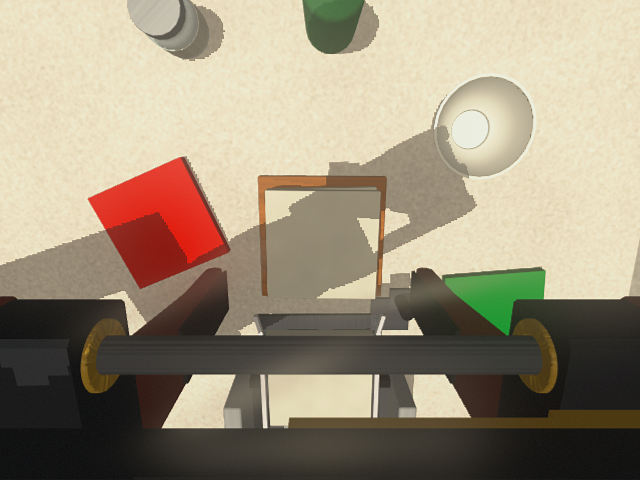

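Run:
```python
from h import *
h=np.array([.6512,.138]); s=h-xd*.034
command_gripper(0.0)
move_pose([*s,.17],Q); movel([*s,.067],v=.1); wait(.1)
print(get_time(),get_tcp_pos().round(4),F(),get_grip_width())
r=movel([*(s+xd*.024),.067],v=.02,until_force=5)
print(r,get_tcp_pos().round(4),Fa(),get_time())
im=read_camera("scene");cv2.imwrite("pics/s7.png",im[:,:,::-1]);crop('pics/s7.png',290,190,120,90,6,'pics/s7c.png')
im=read_camera("side");cv2.imwrite("pics/d7.png",im[:,:,::-1]);crop('pics/d7.png',250,150,120,90,6,'pics/d7c.png')
```

```text
24.1167 [0.6529 0.1721 0.0679] [ 0.22 -0.4  -0.06] 0.00349383707035861
True [0.6519 0.1579 0.0669] [-2.65  0.48  1.46] 24.9667
```

View pics/s7c.png

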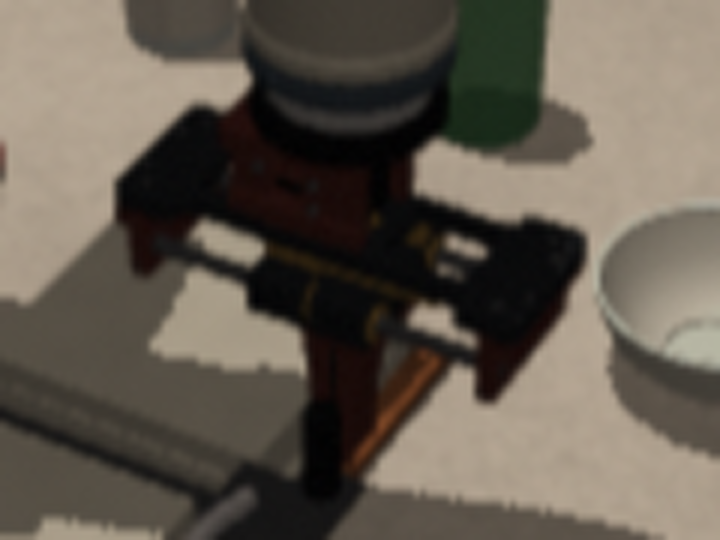

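View pics/d7c.png

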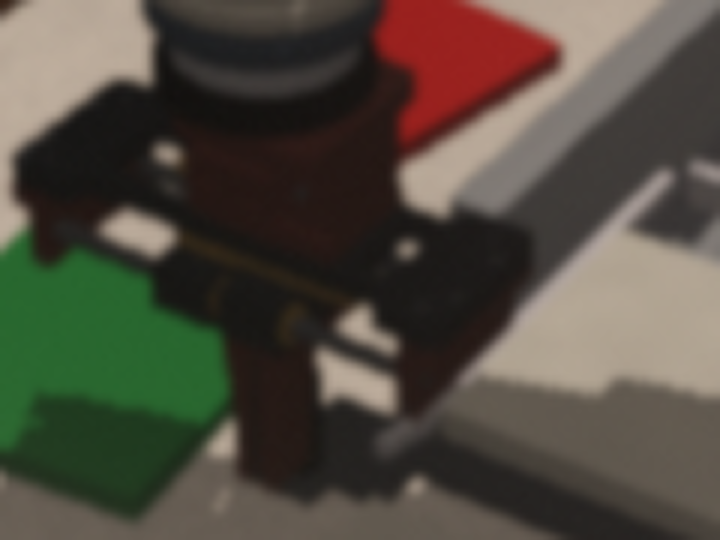

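Run:
```python
from h import *
p=get_tcp_pos()[:2].copy()
for g in (.02,.05,.08,.097):
    r=movel([*(p+xd*g),.067],v=.025,until_force=(26 if g<.03 else 30) if g<.09 else 32)
    c=get_tcp_pos(); print(g,r,((c[:2]-p)@xd).round(4),c.round(4),F(),round(get_time(),2))
    if r: break
im=read_camera("scene");cv2.imwrite("pics/s8.png",im[:,:,::-1]);crop('pics/s8.png',180,210,200,150,4,'pics/s8c.png')
```

```text
0.02 False 0.0163 [0.6513 0.1416 0.0667] [-18.53   1.94  -2.89] 26.01
0.05 False 0.0462 [0.6505 0.1117 0.0667] [-18.67   2.58  -4.3 ] 27.36
0.08 False 0.0763 [0.6496 0.0817 0.0667] [-18.99   2.39  -2.9 ] 28.71
0.097 True 0.0848 [0.6495 0.0731 0.0667] [-5.19 -0.51  1.63] 29.28
```

View pics/s8c.png

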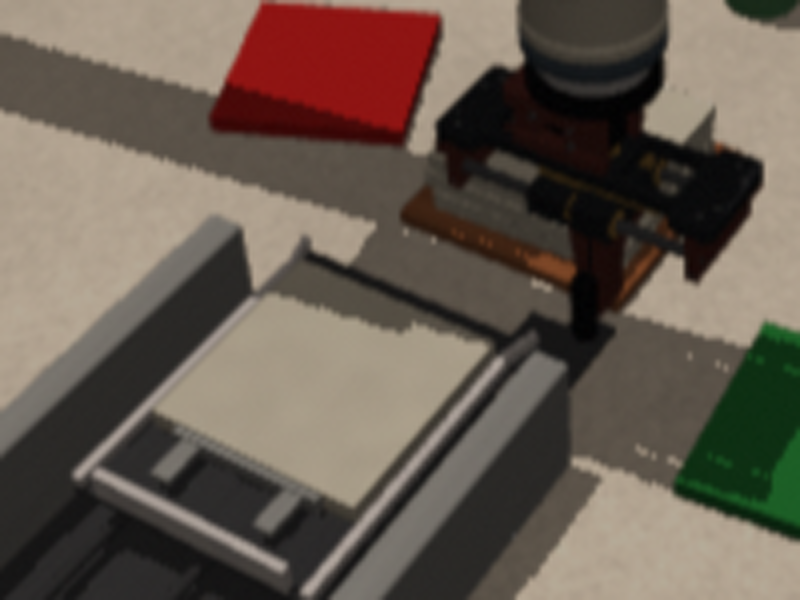

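Run:
```python
from h import *
p=get_tcp_pos()[:2].copy(); print(Fa())
r=movel([*(p+xd*.012),.067],v=.015,until_force=32)
c=get_tcp_pos(); print(r,((c[:2]-p)@xd).round(4),c.round(4),F(),round(get_time(),2))
movel([*(c[:2]-xd*.008),.067],v=.03); movel([*(c[:2]-xd*.035),.067],v=.1); movel([*(c[:2]-xd*.035),.2],v=.15)
move_pose([.553,.24,.36],Q)
tp,tq=get_tcp_pos(),get_ee_rot(); im=read_camera("wrist"); cv2.imwrite("pics/w3.png",im[:,:,::-1])
im=read_camera("scene");cv2.imwrite("pics/s9.png",im[:,:,::-1]);crop('pics/s9.png',180,210,200,150,4,'pics/s9c.png')
im=read_camera("side");cv2.imwrite("pics/d9.png",im[:,:,::-1]);crop('pics/d9.png',250,140,220,165,3.6,'pics/d9c.png')
print(get_time(),F())
```

```text
[-4.83  0.07  1.8 ]
True -0.0003 [0.6496 0.0734 0.0668] [-4.38  0.27  2.27] 29.9
32.8417 [-0.85  0.16 -0.22]
```

View pics/s9c.png

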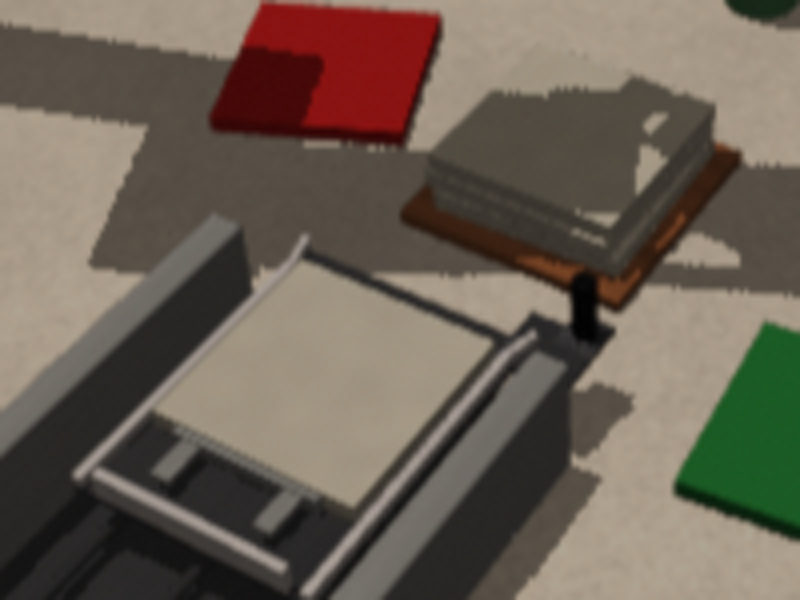

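View pics/d9c.png

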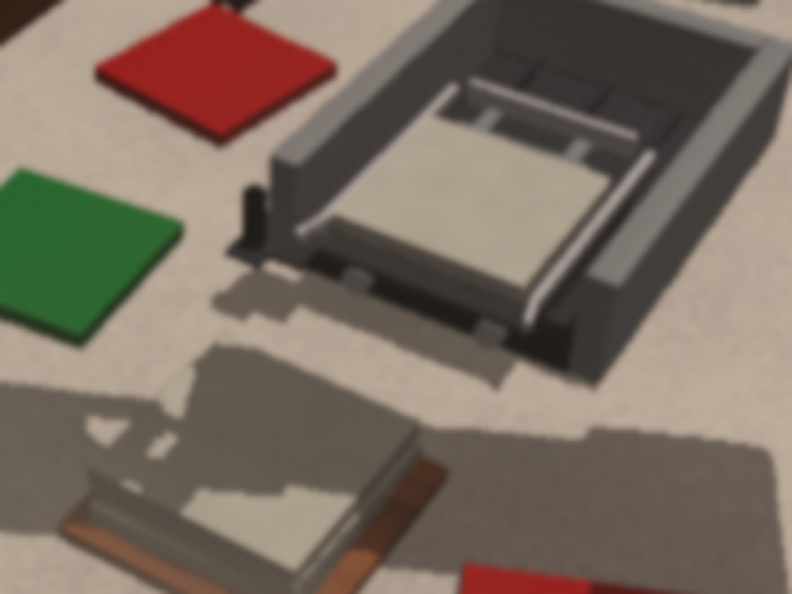

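View pics/w3.png

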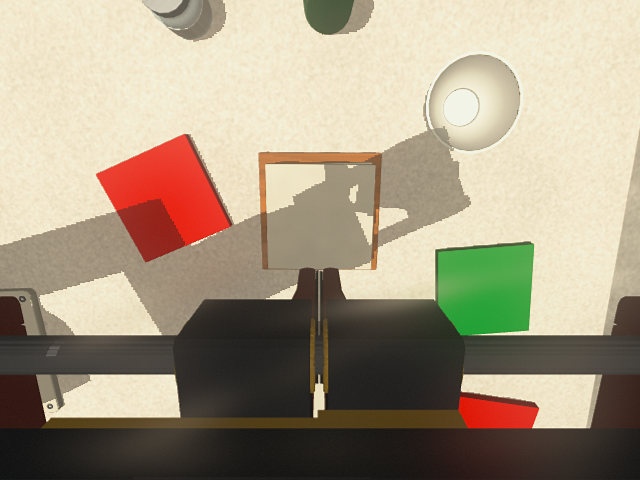

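Run:
```python
from h import *
a=onz("scene",343.6,257.6,.1);b=onz("scene",326.3,279.5,.1);print(b-a,np.linalg.norm((b-a)[:2]))
crop('pics/s9.png',205,300,80,60,10,'pics/s9d.png')
```

```text
[-6.81366486e-04 -8.53250939e-02 -1.11022302e-16] 0.08532781441953248
```

View pics/s9d.png

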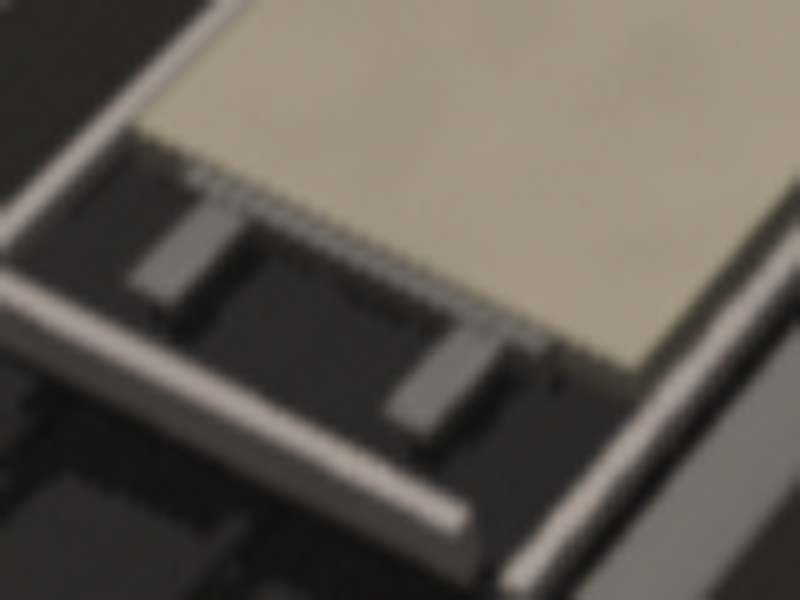

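The handle moved 85 mm, and the stone's front edge lies flush against the bar along its whole width. I'm handing in the job.

```bash
python3 -c "
from h import *
job_done(); print(get_time())"
```

```text
the job is handed in; nothing more can be done
the job is handed in; nothing more can be done
```

The top stone is in the carrier, resting against the sprung stop, and the carrier is fully home. I handed the job in at about 33 s of the 64 s allowed.

- **Sliding and seating:** I pushed the stone off the stack with both open fingers, tips 5 mm above stone_b. It met the stop after about 181 mm. I then pressed in 1 mm steps until the push force rose from 5.0 to 9.2 N over 2.3 mm, which matches the spring's 2 N per mm. Allowing about 3 N for friction, the stop gave about 3 mm. The push stayed well under the roughly 20 N that moves the carrier.
- **Pushing home:** I pushed the carrier by its handle with shut fingers at about 25 mm/s. It took about 19 N and stopped against the end stop. A second push of 32 N gained nothing, and the camera shows the handle moved 85 mm. I then backed off, clear of everything.
- **Last checks:** The final pictures show the stone flush against the stop bar. The lower stones, bottle, bowl and jar look unmoved, judged by eye rather than measured.
- **Less certain points:** I did not measure how far the spring pushed the stone back after I let go. The force readings have about 0.7 N of noise. The push ending at the hard stop was set to cut out at a 32 N change, starting from about 19 N, so the fingertips may briefly have pressed the handle with up to about 50 N.

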